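Clip the lid of the screw box shut all round

ROBOT

A 6-joint arm with a two-finger parallel gripper is mounted at the origin on the work surface; the furniture and walls round the work are solid. World frame = base frame: x ahead of the robot, y to its left, z up, the work surface at z = 0. Lengths are in m, angles in rad, forces in N, time in s.
With the tool pointing down it reaches from about 0.25 to 0.775 m from the base axis. Payload 4 kg.
Tool frame: the origin (TCP) lies at the very end of the fingers, on their centre line; the grasp point (between the pads) lies 19 mm behind it; z points along the fingers, y is the line along which they close (so a half turn about z gives the same grasp; the last joint's range is limited). The gripper opens to 94 mm and grips with 3 to 60 N. Pads are 16 mm wide; open, the fingers measure 119 mm over their backs; the gripper's body (75 mm by 177 mm) begins 78 mm behind the grasp point.
Start: joints at [-1.223, 0.087, 1.371, -0, 1.684, -0.103], TCP at [0.24, -0.495, 0.206] pointing down, gripper open.
Joint ranges: [-3.1, 3.1], [-0.76, 2.03], [0.27, 2.55], [-1.08, 4.22], [0.17, 2.65], [-2.57, 2.57]. Speed limits (rad/s): [2.79, 2.79, 3.14, 3.14, 3.14, 3.14].

INTERFACE

Orientations are given as [roll, pitch, yaw] about the fixed x, y, z axes, in that order (R = Rz(yaw) Ry(pitch) Rx(roll)).
In Python, from bench import robot, vision gives the robot as it stands.
- The arm moves only by the shell command python3 -m crank 'ROWS'. ROWS is JSON, a list of rows, each a list of 3 entries, a list of its own where there are three numbers: the closure, from 0 (fully open) to 1 (shut), then the shift along the tool's x, y, z in m, then the turn, a rotation vector about the tool's x, y, z in degrees. A call has 1 to 8 rows; each row shifts and turns the commanded pose from where the row before left it, along the tool's axes as they then stand; what a row does not reach is not made up. A row lasts 1/10 s, in which the tool goes at most 50 mm and 8.59 degrees, less where a joint would pass 70% of its speed; a pose out of reach is approached as far as the arm can. A call with a gripper value outside its range is refused whole. The fingers move at their own pace and stop on an object; the grip force is fixed at half the most. Time passes only in rows, so rows that do not move let the fingers close. It gives the time, the measured TCP pose, the force, the opening and the grip force at its end, in the units of the state.
- robot.get_obs(): the state, without advancing time (a new reading comes with each control period).
- vision.snapshot(name): name is "side" or "top" or "wrist"; returns a dict with "color" (384x512x3 uint8, red, green, blue), "z_map" (384x512 float32, m along the optical axis (not along the pixel's ray), 0 where there is no reading), "fx", "fy", "cx", "cy" (pixels), "R" (3x3) and "t" (3): a world point X has camera coordinates R X + t. Camera axes: x right, y down, z forward; pixel columns grow to the right and rows downward; lengths in m; the calibration is good to about 2 mm. The wrist camera is an equidistant fisheye: a pixel r from the principal point sees the ray r / f radians off the axis. A picture is of the moment at which its call begins.
- robot.close_job(): hands the job in; it is judged then, once.
The state is a dict: "time": time; "joint_positions": joint angles; "qvel": joint speeds; "joint_torque": joint torques, N m; "tool_pos": TCP position; "ee_rot": TCP orientation; "wrist_force": force on the tool from outside, world axes, zero at the start; "wrist_torque": the same for the moment, N m; "width": finger opening in m; "finger_force": force on a finger pad.
Only numpy, scipy, OpenCV 4.12 (cv2) and the standard library are available. Lean on these libraries where they do the work, as an engineer would, in place of code of your own. Each camera call takes 0.05 s, during which the arm holds its last target. There are 200 camera calls.

TASK

The lid sits on the clear box of screws, but its four blue clips, one along each side, still stand open. Go round the box and press each clip down and in against the side with the fingertips until it snaps shut, so that all four are shut. Only press: do not lift, tip or shove the box, and leave the things lying round it where they are.

Things in the scene. Friction and masses are not known exactly. Their poses are not given: they have to be found in the camera images.
- parts_box: clear plastic clip-lock box holding screws, about 2.6 kg, loose on the bench, with a white lid. Origin at the centre of its underside; z up; the rim and lid measure 132 mm along its x and 182 mm along its y; lid top (a low ridge) at 80 mm. The tub walls stand 6 mm inside the rim.
- hinge_front (a point): middle of the hinge line of the front clip, on the lid edge in the box's -x side (66.5 mm from the centre), 75 mm above the underside; its axes are the box's. The clip is a blue plastic wing 104 mm wide, 31 mm from hinge to free edge, 3 mm thick, with a finger lip; shut, it reaches 31 mm below and 10 mm outside this line
- hinge_back (a point): the same for the back clip, on the box's +x side (104 mm wide)
- hinge_left (a point): the same for the left clip, on the box's +y side, 91.5 mm from the centre; this clip is 74 mm wide, else like the others
- hinge_right (a point): the same for the right clip, on the box's -y side (74 mm wide)
- clip_front (a joint): angle of the front clip, rad: 0 = snapped shut, flat along the box side, free edge down; 1.57 = straight out, level; more = free edge above level (stop 2.0). Starts at 1.05 to 1.9. A weak spring pushes it open; from 0.5 down it meets the catch, at most 0.13 N m (about 5 N at the finger). Let go above 0.25 it springs out again; below 0.2 it snaps to under 0.04 and stays
- clip_back (a joint): the same for the back clip
- clip_left (a joint): the same for the left clip
- clip_right (a joint): the same for the right clip
- driver_red: screwdriver with red handle, 203x27x28 mm, lying along its x near the box's front side; origin at the centre of its underside; leave it
- tape_measure: yellow and black pocket tape measure, 67x74x35 mm, beside the box's left side; origin at the centre of its underside; leave it
- wood_block: pine offcut, 69x146x36 mm, long along its y, beside the box's right side; origin at the centre of its underside; leave it
- can_blue: small blue can with grey lid, 68 mm across, 62 mm high, standing off the right front corner of the box (another like it stands farther off); origin at the centre of its underside; leave it

How it is judged:
By the outcome, as a careful person would: the job done as asked, in the order asked, and still so for the second after the job is handed in, with the robot touching nothing.
It also fails if it takes over 58 s, if anything falls off the work surface, if the arm or the gripper's body presses on something with over 40 N, if the wrist force passes 120 N, or if a joint passes its speed limit or range.

## Working session

There is one attempt and no reset: what is moved stays moved. The work goes in short steps, Python scripts to look and compute and a shell command to move; the robot and the scene stay as the last step left them, time stands still between calls to the robot, and variables do not carry over. Pictures are saved under pics/ and viewed, at most 10 in all, crops included, and the job is handed in when it is done.

```bash
ls; mkdir -p pics; cat > h.py <<'E'
import numpy as np, cv2
from bench import robot, vision
def cloud(s):
    z=s["z_map"];v,u=np.mgrid[:384,:512]
    P=np.stack([(u-s["cx"])/s["fx"]*z,(v-s["cy"])/s["fy"]*z,z],-1)
    return (P-np.array(s["t"]))@np.array(s["R"])  # R^T (p-t)
E
python3 - <<'E'
from h import *
for n in("top","side"):
    s=vision.snapshot(n);cv2.imwrite(f"pics/{n}.png",cv2.resize(s["color"][...,::-1],(768,576)))
    np.savez(f"{n}.npz",**s)
o=robot.get_obs();print(o["tool_pos"],o["ee_rot"],o["time"])
E
```

```text
pics
[ 0.23945338 -0.49459376  0.2044235 ] [-3.13961690e+00 -2.32880607e-04  4.50778525e-01] 0.1
```

View pics/top.png

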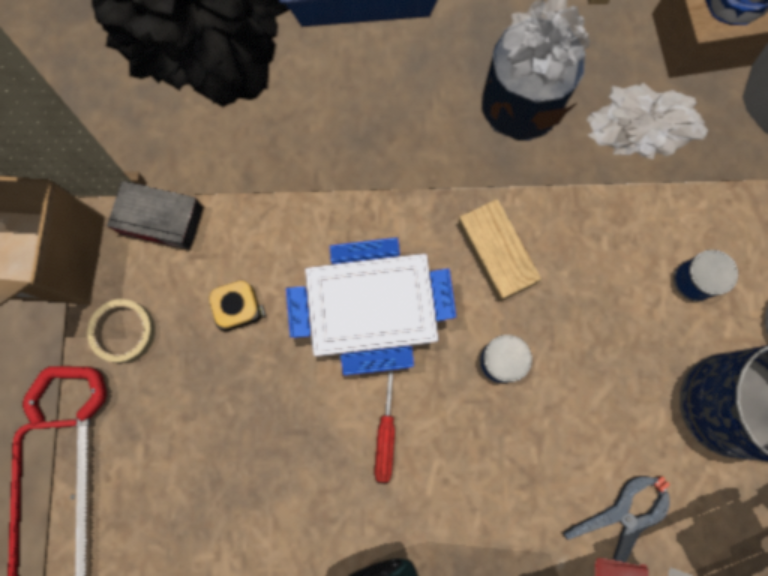

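View pics/side.png

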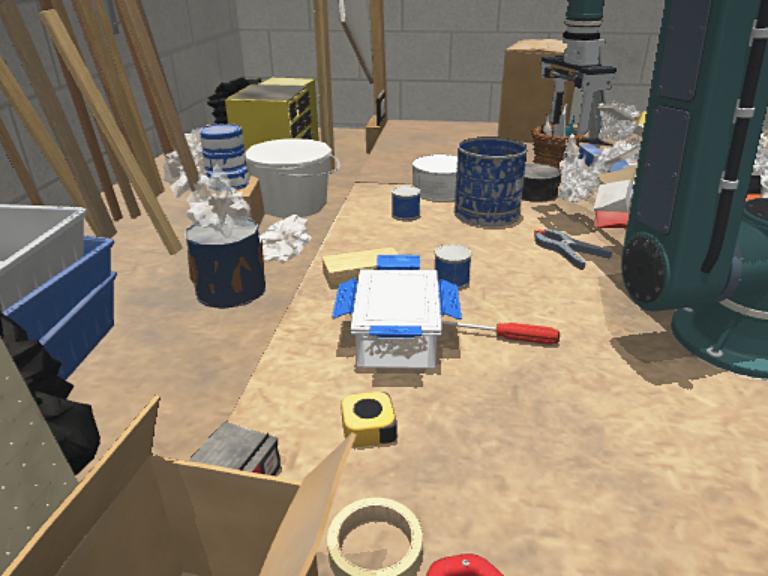

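The top view shows the box near (372,305) in the enlarged picture. Its clips are blue at (377,360), (365,250), (298,311) and (444,293). The driver tip is at (390,378), under the front clip. I'll measure the lid pose and clip angles from the depth.

```bash
python3 - <<'E'
from h import *
s=np.load("top.npz");P=cloud(s);c=s["color"].astype(int)
v,u=np.mgrid[:384,:512]
roi=(u>180)&(u<310)&(v>150)&(v<255)
w=roi&(c.min(-1)>150)&(P[...,2]>.06)&(P[...,2]<.1)
b=roi&(c[...,2]>c[...,0]+60)&(P[...,2]>.02)
r=cv2.minAreaRect((P[w][:,:2]*1000).astype(np.float32));print("lid",r,np.median(P[w][:,2]),w.sum(),"bench z",np.median(P[300:330,150:200,2]))
(cx,cy),(a,bb),th=r
corn=cv2.boxPoints(r);print(corn)
# yaw: long side direction = box y
e=[corn[1]-corn[0],corn[2]-corn[1]];l=max(e,key=np.linalg.norm);l=l*np.sign(l[1])
yaw=np.arctan2(-l[0],l[1]);print("yaw",np.degrees(yaw))
C=np.array([cx,cy])/1000;Rb=np.array([[np.cos(yaw),-np.sin(yaw)],[np.sin(yaw),np.cos(yaw)]])
Q=P.copy();Q[...,:2]=(P[...,:2]-C)@Rb
for n,ax,sg,h in(("front",0,-1,.0665),("back",0,1,.0665),("left",1,1,.0915),("right",1,-1,.0915)):
    m=b&(Q[...,ax]*sg>h+.004)&(abs(Q[...,1-ax])<.06)
    q=Q[m];d=q[:,ax]*sg-h;z=q[:,2]
    k=np.polyfit(d,z,1);print(n,m.sum(),"dmax",d.max(),"zfit",k,"angle",np.pi/2+np.arctan(k[0]),"lateral",q[:,1-ax].min(),q[:,1-ax].max(), "zr",z.min(),z.max())
# neighbours in box frame
for n,m in(("tape",(u>135)&(u<180)&(v>180)&(v<222)),("wood",(u>300)&(u<362)&(v>130)&(v<200)),("can",(u>315)&(u<360)&(v>220)&(v<258)),("driver",(u>245)&(u<268)&(v>250)&(v<325)&(c[...,0]>c[...,1]+60))):
    q=Q[m&(P[...,2]>.012)];print(n,q.min(0).round(3),q.max(0).round(3))
E
```

```text
lid ((555.7955932617188, 64.19931030273438), (132.1039276123047, 182.8387908935547), 5.741287708282471) 0.0795177609032689 4842 bench z 0.0007973048237008935
[[480.92963  148.5525  ]
 [499.22028  -33.36912 ]
 [630.66156  -20.153885]
 [612.3709   161.76775 ]]
yaw 5.741302
front 634 dmax 0.09173250659466539 zfit [3.9514581  0.01011148] angle 2.893725602689471 lateral -0.051326565534460376 0.050862602544282584 zr 0.06823072716668808 0.9708588581044711
back 451 dmax 0.030993097765450034 zfit [-0.44522908  0.08434699] angle 1.1519169735336452 lateral -0.051315051478468626 0.05060101510021145 zr 0.06834810030238417 0.0855567516054658
left 383 dmax 0.028707390871793553 zfit [0.22249387 0.08379744] angle 1.78972412039665 lateral -0.037221625772439274 0.035944787508007274 zr 0.08184488534707493 0.09393759691092152
right 378 dmax 0.02796774035972173 zfit [0.28830047 0.08373971] angle 1.8514853454614846 lateral -0.03693012699392567 0.03599924722243841 zr 0.08178878170243249 0.09696457209546194
tape [-0.158 -0.018  0.012] [0.067 0.248 0.971]
wood [-0.158 -0.263  0.012] [ 0.148 -0.018  0.971]
can [-0.158 -0.224  0.014] [-0.067 -0.018  0.971]
driver [-0.256 -0.018  0.018] [-0.158  0.023  0.971]
```

Lid size 132 × 183 mm and height 79.5 mm match the given sizes, so the box pose is good: centre (0.556, 0.064), yaw 5.74°. First I align the tool with the box, so tool x = box x and tool y = −box y. Then I go to the right clip with the fingers shut.

```bash
cat > st.py <<'E'
from h import *
o=robot.get_obs();y=np.radians(5.74);R=np.array([[np.cos(y),-np.sin(y)],[np.sin(y),np.cos(y)]])
p=np.array(o["tool_pos"]);q=(p[:2]-[.5558,.0642])@R;f=np.array(o["wrist_force"]);fb=f[:2]@R
print("t",o["time"],"box mm",(q*1000).round(1),"z",round(p[2]*1000,1),"rpy",np.degrees(o["ee_rot"]).round(1),"F box",fb.round(1),f[2].round(1),"w",o["width"])
E
python3 -m crank '[[1,[0,0,0],[0,0,7]],[1,[0,0,0],[0,0,7]],[1,[0,0,0],[0,0,6]],[1,[0.03,-0.033,0],[0,0,0]],[1,[0.03,-0.033,0],[0,0,0]],[1,[0.03,-0.033,0],[0,0,0]],[1,[0.03,-0.033,0],[0,0,0]],[1,[0.03,-0.033,0],[0,0,0]]]'
python3 -m crank '[[1,[0.03,-0.033,0],[0,0,0]],[1,[0.03,-0.033,0],[0,0,0]],[1,[0.03,-0.033,0],[0,0,0]],[1,[0.03,-0.033,0],[0,0,0]],[1,[0.03,-0.033,0],[0,0,0]],[1,[0.03,-0.033,0],[0,0,0]],[1,[0,0,0],[0,0,0]],[1,[0,0,0],[0,0,0]]]'; python3 st.py
```

```text
time: 0.9
tool_pos: [0.3726, -0.314, 0.205]
ee_rot: [-3.141, 0.0, 0.101]
wrist_force: [0.8, 0.0, 0.1]
width: 0.0335
finger_force: 0.0
time: 1.7
tool_pos: [0.5309, -0.0997, 0.2047]
ee_rot: [3.142, 0.002, 0.104]
wrist_force: [-0.3, 0.2, -0.2]
width: 0.0005
finger_force: 0.0
t 1.7 box mm [ -41.2 -160.6] z 204.7 rpy [1.8e+02 1.0e-01 6.0e+00] F box [-0.3  0.2] -0.2 w 0.000465154387422928
```

```bash
python3 -m crank '[[1,[0.0205,-0.0185,0.04],[0,0,0]],[1,[0.0205,-0.0185,0.04],[0,0,0]],[1,[0,0,0.015],[0,0,0]],[1,[0,0,0.01],[0,0,0]],[1,[0,0,0.01],[0,0,0]],[1,[0,0,0.01],[0,0,0]],[1,[0,0,0],[0,0,0]]]'; python3 st.py
python3 -m crank '[[1,[0,0,0.01],[0,0,0]],[1,[0,0,0.01],[0,0,0]],[1,[0,0,0.01],[0,0,0]],[1,[0,0,0.005],[0,0,0]],[1,[0,0,0],[0,0,0]]]'; python3 st.py
python3 - <<'E'
from h import *
s=vision.snapshot("side");cv2.imwrite("pics/r1.png",cv2.resize(s["color"][150:270,190:350,::-1],(640,480)))
E
```

```text
time: 2.4
tool_pos: [0.5687, -0.0634, 0.0814]
ee_rot: [3.135, -0.002, 0.099]
wrist_force: [-0.7, -5.9, 1.9]
width: 0.0006
finger_force: 2.3
t 2.4 box mm [ 1.000e-01 -1.282e+02] z 81.4 rpy [ 1.796e+02 -1.000e-01  5.700e+00] F box [-1.3 -5.8] 1.9 w 0.0005808614891885038
time: 2.9
tool_pos: [0.5681, -0.0599, 0.0453]
ee_rot: [3.141, -0.0, 0.102]
wrist_force: [0.4, -2.3, 0.2]
width: 0.0006
finger_force: 1.0
t 2.9 box mm [  -0.2 -124.7] z 45.3 rpy [180.   -0.    5.8] F box [ 0.2 -2.3] 0.2 w 0.0005614290342578843
```

View pics/r1.png

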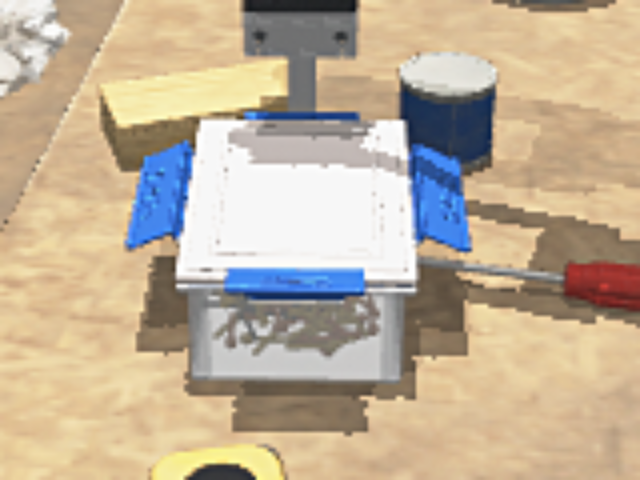

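The side crop shows the finger (310,80) outside the right clip, which has swung down (310,117). The clip is pressing lightly back on the tool, so I'll push inward.

```bash
python3 -m crank '[[1,[0,-0.003,0],[0,0,0]],[1,[0,-0.003,0],[0,0,0]],[1,[0,-0.003,0],[0,0,0]],[1,[0,0,0],[0,0,0]]]'>/dev/null; python3 st.py
python3 -m crank '[[1,[0,-0.002,0],[0,0,0]],[1,[0,-0.002,0],[0,0,0]],[1,[0,0,0],[0,0,0]]]'>/dev/null; python3 st.py
```

```text
t 3.35 box mm [  -0.3 -113.6] z 45.3 rpy [-179.9    0.     5.9] F box [-0.3  0.4] -0.9 w 0.0005442908633197569
t 3.65 box mm [  -0.3 -111.6] z 45.3 rpy [179.9   0.    5.8] F box [-0.6 -3. ] -0.8 w 0.0006195244650369068
```

```bash
python3 -m crank '[[1,[0,0.015,0],[0,0,0]],[1,[0,0,-0.045],[0,0,0]],[1,[0,0,-0.04],[0,0,0]],[1,[-0.025,-0.032,0],[0,0,0]],[1,[-0.024,-0.032,0],[0,0,0]],[1,[-0.024,-0.032,0],[0,0,0]],[1,[-0.024,-0.03,0],[0,0,0]],[1,[0,0,0],[0,0,0]]]'>/dev/null; python3 st.py
python3 - <<'E'
from h import *
s=vision.snapshot("side");cv2.imwrite("pics/r2.png",cv2.resize(s["color"][150:270,190:350,::-1],(640,480)))
E
```

```text
t 4.45 box mm [-99.6   2.1] z 130.7 rpy [-179.9    0.     6. ] F box [ 0.6 -0.9] -0.4 w 0.0004335858581539023
```

View pics/r2.png

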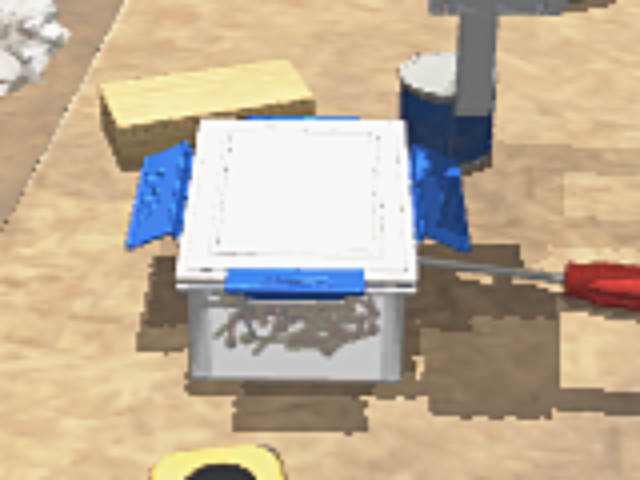

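The right clip no longer stands out behind the lid (300,117), and the box hasn't moved. Next is the front clip (440,195).

```bash
python3 -m crank '[[1,[0.001,0,0.035],[0,0,0]],[1,[0.001,0,0.01],[0,0,0]],[1,[0,0,0.01],[0,0,0]],[1,[0,0,0.01],[0,0,0]],[1,[0,0,0.01],[0,0,0]],[1,[0,0,0.01],[0,0,0]],[1,[0,0,0],[0,0,0]]]'>/dev/null; python3 st.py
python3 -m crank '[[1,[0.003,0,0],[0,0,0]],[1,[0.003,0,0],[0,0,0]],[1,[0.003,0,0],[0,0,0]],[1,[0,0,0],[0,0,0]]]'>/dev/null; python3 st.py
python3 -m crank '[[1,[0.002,0,0],[0,0,0]],[1,[0.002,0,0],[0,0,0]],[1,[0,0,0],[0,0,0]]]'>/dev/null; python3 st.py
```

```text
t 5.2 box mm [-94.1  -0.7] z 46.0 rpy [ 1.8e+02 -1.0e-01  5.8e+00] F box [-0.3  1.3] -0.9 w 0.00037753462314681974
t 5.6 box mm [-86.8  -0.4] z 45.0 rpy [1.8e+02 1.0e-01 5.8e+00] F box [-1.6  0.1] 0.6 w 0.000536250014190432
t 5.9 box mm [-86.1  -0.4] z 44.8 rpy [180.    0.5   5.8] F box [-9.8 -0.4] 5.8 w 0.0005723700040992381
```

```bash
python3 -m crank '[[1,[-0.018,0,0],[0,0,0]],[1,[0,0,-0.045],[0,0,0]],[1,[0,0,-0.04],[0,0,0]],[1,[0.025,-0.031,0],[0,0,0]],[1,[0.025,-0.031,0],[0,0,0]],[1,[0.025,-0.031,0],[0,0,0]],[1,[0.025,-0.031,0],[0,0,0]],[1,[0,0,0],[0,0,0]]]'>/dev/null; python3 st.py
cat > lk.py <<'E'
from h import *
import sys
n=sys.argv[1]
s=vision.snapshot("top");P=cloud(s);c=s["color"].astype(int)
v,u=np.mgrid[:384,:512];roi=(u>180)&(u<310)&(v>150)&(v<255)
w=roi&(c.min(-1)>150)&(P[...,2]>.075)&(P[...,2]<.084)
r=cv2.minAreaRect((P[w][:,:2]*1000).astype(np.float32));print("lid",np.round(r[0],1),np.round(r[1],1),round(r[2],2))
a=cv2.resize(s["color"][150:255,175:315,::-1],(780,585),interpolation=cv2.INTER_CUBIC)
cv2.imwrite(f"pics/{n}.png",a)
b=roi&(c[...,2]>c[...,0]+60)
y=np.radians(5.74);R=np.array([[np.cos(y),-np.sin(y)],[np.sin(y),np.cos(y)]])
q=P[b];q[:,:2]=(q[:,:2]-[.5558,.0642])@R
q=q[(abs(q[:,2])<.15)]
for k,ax,sg,h in(("front",0,-1,.0665),("back",0,1,.0665),("left",1,1,.0915),("right",1,-1,.0915)):
    d=q[(q[:,ax]*sg>h)&(abs(q[:,1-ax])<.05)]
    if len(d): print(k,len(d),"reach mm",round((d[:,ax]*sg-h).max()*1000,1),"z",d[:,2].min().round(3),d[:,2].max().round(3))
E
python3 lk.py t2
```

```text
t 6.7 box mm [  1.7 127.1] z 129.6 rpy [-1.799e+02 -1.000e-01  6.100e+00] F box [ 0. -0.] 0.3 w 0.00019623089488495676
lid [555.4  63.7] [132.7 182.9] 5.66
front 233 reach mm 9.8 z 0.045 0.079
back 553 reach mm 30.5 z 0.067 0.087
left 185 reach mm 24.9 z 0.082 0.09
right 115 reach mm 8.3 z 0.048 0.08
```

View pics/t2.png

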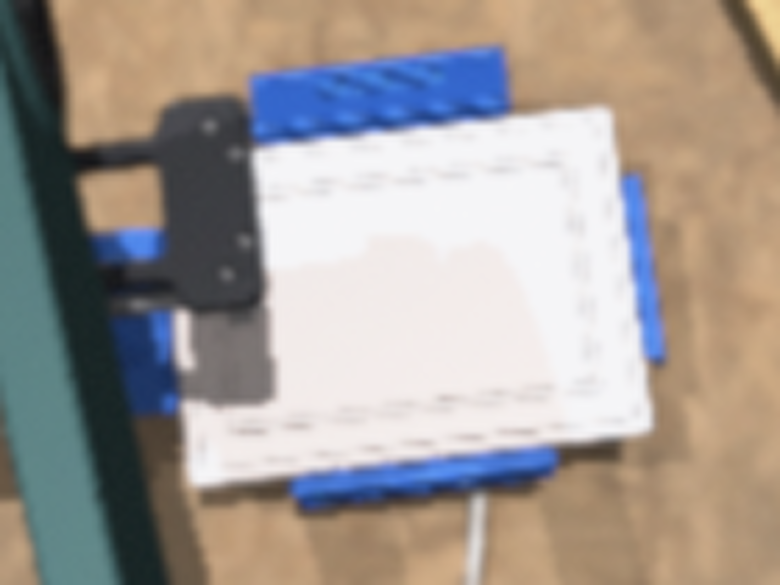

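The right clip (640,270) and front clip (425,478) now show only narrow strips, reaching 8–10 mm with the edge at 45 mm, so both are shut. The lid is within 0.5 mm of its first pose. Next are the left and back clips.

```bash
python3 -m crank '[[1,[-0.001,0.001,0.015],[0,0,0]],[1,[-0.001,0.001,0.01],[0,0,0]],[1,[0,0,0.015],[0,0,0]],[1,[0,0,0.015],[0,0,0]],[1,[0,0,0.015],[0,0,0]],[1,[0,0,0.015],[0,0,0]],[1,[0,0,0],[0,0,0]]]'>/dev/null; python3 st.py
python3 -m crank '[[1,[0,0.003,0],[0,0,0]],[1,[0,0.003,0],[0,0,0]],[1,[0,0.003,0],[0,0,0]],[1,[0,0.002,0],[0,0,0]],[1,[0,0,0],[0,0,0]]]'>/dev/null; python3 st.py
```

```text
t 7.45 box mm [ -4.4 121.5] z 42.4 rpy [180.    0.3   5.8] F box [0.2 0.1] -0.3 w 0.0005887228063061081
t 7.95 box mm [ -2.  112.5] z 46.1 rpy [-1.798e+02 -1.000e-01  5.800e+00] F box [-0.6  6. ] -1.6 w 0.0007026645306172632
```

```bash
python3 -m crank '[[1,[0,0.002,0],[0,0,0]],[1,[0,0,0],[0,0,0]]]'>/dev/null; python3 st.py
python3 -m crank '[[1,[0,-0.018,0],[0,0,0]],[1,[0,0,-0.045],[0,0,0]],[1,[0,0,-0.04],[0,0,0]],[1,[0.025,0.033,0],[0,0,0]],[1,[0.025,0.032,0],[0,0,0]],[1,[0.025,0.032,0],[0,0,0]],[1,[0.025,0.03,0],[0,0,0]],[1,[0,0,0],[0,0,0]]]'>/dev/null; python3 st.py
```

```text
t 8.15 box mm [ -2.1 112.5] z 46.1 rpy [-1.796e+02 -1.000e-01  5.900e+00] F box [ 1.2 10.1] -0.7 w 0.00045206305272426283
t 8.95 box mm [99.8 -5.2] z 130.0 rpy [ 1.798e+02 -1.000e-01  5.500e+00] F box [-1.1  0.3] -0.3 w 0.0002959528518787116
```

Position stayed put while the force rose to 10 N, so the left clip is hard against the side and looks shut. On to the back clip.

```bash
python3 -m crank '[[1,[-0.001,-0.003,0.035],[0,0,0]],[1,[-0.002,0,0.01],[0,0,0]],[1,[0,0,0.01],[0,0,0]],[1,[0,0,0.01],[0,0,0]],[1,[0,0,0.01],[0,0,0]],[1,[0,0,0.01],[0,0,0]],[1,[0,0,0],[0,0,0]]]'>/dev/null; python3 st.py
python3 -m crank '[[1,[-0.003,0,0],[0,0,0]],[1,[-0.003,0,0],[0,0,0]],[1,[-0.003,0,0],[0,0,0]],[1,[0,0,0],[0,0,0]]]'>/dev/null; python3 st.py
python3 -m crank '[[1,[-0.002,0,0],[0,0,0]],[1,[-0.001,0,0],[0,0,0]],[1,[0,0,0],[0,0,0]]]'>/dev/null; python3 st.py
```

```text
t 9.65 box mm [95.  3.] z 44.3 rpy [180.   -0.    5.8] F box [4.5 0.1] -3.5 w 0.0005700197708604529
t 10.05 box mm [85.3  2.9] z 45.5 rpy [180.    0.    5.8] F box [0.9 0.7] -0.7 w 0.00026288094815159896
t 10.35 box mm [84.9  2.9] z 45.8 rpy [180.   -0.3   5.8] F box [ 7.7 -0.1] -3.9 w 0.0003886906344916809
```

```bash
python3 -m crank '[[1,[0.018,0,0],[0,0,0]],[1,[0,0,-0.045],[0,0,0]],[1,[0,0,-0.045],[0,0,0]],[1,[0,0,-0.045],[0,0,0]],[1,[-0.03,0.036,-0.01],[0,0,0]],[1,[-0.03,0.036,0],[0,0,0]],[1,[-0.03,0.036,0],[0,0,0]],[1,[-0.03,0.036,0],[0,0,0]]]'>/dev/null
python3 -m crank '[[1,[-0.03,0.036,0],[0,0,0]],[1,[-0.03,0.036,0],[0,0,0]],[1,[-0.03,0.036,0],[0,0,0]],[1,[-0.03,0.036,0],[0,0,0]],[1,[-0.02,0.036,0],[0,0,0]],[1,[0,0,0],[0,0,0]],[1,[0,0,0],[0,0,0]]]'>/dev/null
python3 st.py; python3 lk.py t3
python3 - <<'E'
from h import *
s=vision.snapshot("side");cv2.imwrite("pics/s3.png",cv2.resize(s["color"][150:270,190:350,::-1],(640,480)))
E
```

```text
t 11.85 box mm [-159.7 -321.6] z 190.6 rpy [-179.9    0.     5.7] F box [-0.7 -0. ] -0.1 w 0.0006054909597035485
lid [555.6  64.2] [131.9 183.1] 5.58
front 230 reach mm 9.3 z 0.048 0.079
back 134 reach mm 7.8 z 0.071 0.079
left 102 reach mm 16.9 z -0.001 0.08
right 112 reach mm 8.2 z 0.071 0.08
```

View pics/t3.png

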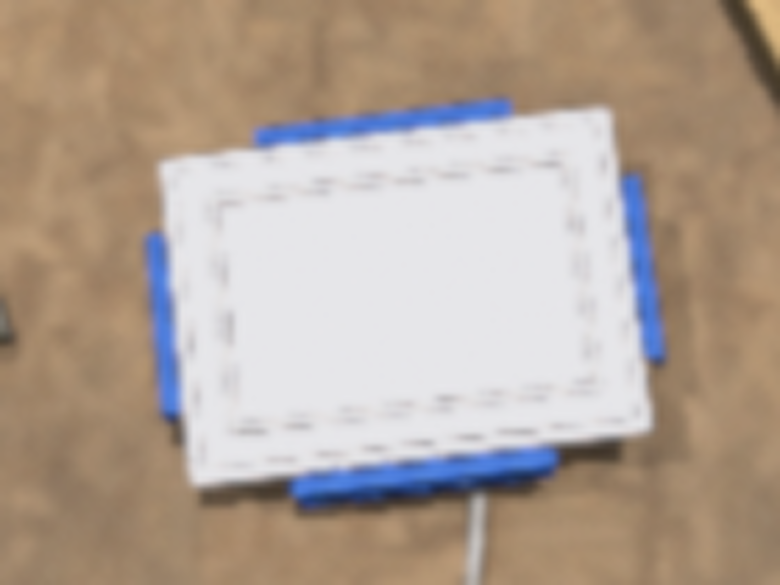

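View pics/s3.png

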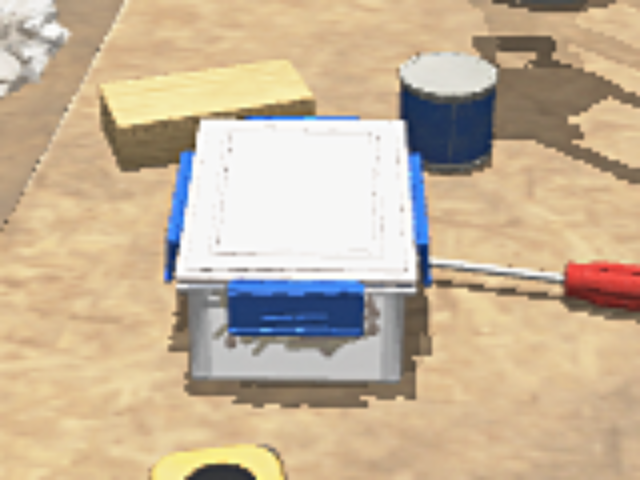

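Both views show all four clips flat against the sides: top view (385,120), (160,325), (425,478) and (642,270). The box and the things round it are where they were.

```bash
python3 -c "
from bench import robot
print(robot.close_job())"
```

```text
the job is handed in; nothing more can be done
None
```

All four clips are pressed shut, the box and the things round it stayed where they were, and I handed the job in at about 12 s of the 58 s allowed.

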